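Take the blue stop out of the board fixture

ROBOT

A 6-joint arm with a two-finger parallel gripper is mounted at the origin on the work surface. World frame = base frame: x ahead of the robot, y to its left, z up, the work surface at z = 0. Lengths are in m, angles in degrees, forces in N, time in s.
With the tool pointing down it reaches from about 0.325 to 0.775 m from the base axis. Payload 5.5 kg.
Tool frame: the origin (TCP) lies at the very end of the fingers, on their centre line; the grasp point (between the pads) lies 19 mm behind it; x points along the fingers, y is the direction in which the jaws open and shut, and the axes are right-handed (so a half turn about x gives the same grasp; the last joint's range is limited). The gripper opens to 88 mm and grips with 3 to 60 N. Pads are 20 mm wide; open, the fingers measure 115 mm over their backs; the gripper's body (75 mm by 178 mm) begins 61 mm behind the grasp point.
Start: joints at [-79.395, 5.22, 70.514, -0, 104.267, -3.249], TCP at [0.144, -0.583, 0.223] pointing down, gripper open.
Joint ranges: [-164.24, 164.24], [-49.07, 125.15], [9.68, 141.18], [-86.29, 266.29], [3.28, 154.24], [-151.56, 151.56]. Speed limits (degrees/s): [147.25, 147.25, 172.46, 180, 180, 180].

INTERFACE

Orientations are given as [roll, pitch, yaw] about the fixed x, y, z axes, in that order (R = Rz(yaw) Ry(pitch) Rx(roll)).
In Python, from cell import robot gives the robot as it stands.
- The arm moves only by the tool drive_tool, never from a script. Its argument "targets" is a list of rows, each a list of 7 numbers: the shift along the world's x, y, z in mm, then the turn, a rotation vector about the world's x, y, z in degrees, then the opening, from 0 (shut) to 1 (fully open). In form: [[dx, dy, dz, rx, ry, rz, fingers], ...]. A call has 1 to 20 rows; each row is the pose to reach, as a shift and turn from the pose commanded when the call began; what a row does not reach only later rows make up. A row lasts 1/10 s, in which the tool goes at most 50 mm and 8.59 degrees, less where a joint would pass 70% of its speed; a pose out of reach is approached as far as the arm can. A call with a gripper value outside its range is refused whole. The fingers move at their own pace and stop on an object; "newtons" is the grip in N (left out, the last holds). Time passes only in rows, so rows that repeat a pose let the fingers close. It gives the time, the measured TCP pose, the force and the opening at its end, in the units of the state.
- robot.get_obs(): the state, without advancing time (a new reading comes with each control period).
- robot.get_image(name): name is "scene" or "top"; returns the picture (400x640x3 uint8, red, green, blue); there is no depth.
- robot.camera_params(name): a dict with "camera_matrix" (3x3 intrinsics, pixels), "T" (4x4, takes a point from camera to world coordinates). Camera axes: x right, y up, looking along -z (the intrinsics and any distortion apply to the point x, -y, -z); pixel columns grow to the right and rows downward; lengths in m; the calibration is good to about 2 mm. A picture is of the moment at which its call begins. camera_params takes no time and is no camera call.
- robot.close_job(): hands the job in, once; it reports no verdict.
The state is a dict: "t": time; "joint_pos": joint angles; "joint_vel": joint speeds; "joint_torque": joint torques, N m; "eef_pos": TCP position; "orientation": TCP orientation; "wrist_force": force on the tool from outside, world axes, zero at the start; "wrist_torque": the same for the moment, N m; "gripper_width": opening from 0.0 (shut) to 1.0 (fully open).
Only numpy, scipy, OpenCV 4.12 (cv2) and the standard library are available. Lean on these libraries where they do the work, as an engineer would, in place of code of your own. Each camera call takes 0.05 s, during which the arm holds its last target.

TASK

Take the blue-capped stop out of the circuit-board fixture: slide it along its T-slot to the open end, where the slot is no longer covered, lift it out there, and stand it upright on the floor of the grey tray, setting it down rather than dropping it. Leave the yellow-capped stop where it is.

Things in the scene. Friction and masses are not known exactly. Their poses are not given: they have to be found in the camera images.
- stop_blue: Loose blue-capped fence stop, 74 mm tall, 110 to 230 g: steel T-foot 36 (its x) x 32 (y) x 8 mm high, steel stem 14 x 14 mm up to 30 mm height, then a square blue cap 28 x 28 mm from 30 to 74 mm height (grip it here). Origin: centre of the foot's underside; z up, x along the slot to the open end. Starts in either of the fixture's two slots, under the lips; slides at a light push.
- stop_yellow: The same stop with a yellow cap, standing in the fixture's other slot. It is to be left alone. Origin and axes as for the blue stop.
- fixture: Fixed fixture, 260 (x) x 170 (y) x 30 mm, black base, silver rails. Origin: centre of underside; x along the slots to the open end. In mm: two T-slots at y = -42 and +42, floor at z = 12. From x = -120 (end wall) to +50 lips cover them: inside 38 wide, 12 high, lips z 24 to 30, 20 gap. x = +50 to +130 is bare floor, the open end: a stop lifts out once its origin is past x = +70.
- tray: Fixed empty grey open tray on the bench, 160 (its x) x 120 (its y) mm outside, walls 4 mm thick and 25 mm high, floor about 4 mm above the bench. Origin: centre of its underside; z up.
Mind the look-alikes: they are no part of the job. There is more than one size of the stop_blue; the one meant has the size given above. Leave any green or orange look-alike of the tray alone.

How it is judged:
By the outcome, as a careful person would: the job done as asked, in the order asked, and still so for the second after the job is handed in, with the robot touching nothing.
It also fails if it takes over 42 s, if anything falls off the work surface, if the arm or the gripper's body presses on something with over 40 N, if the wrist force passes 120 N, or if a joint passes its speed limit or range.

## Working session

There is one attempt and no reset: what is moved stays moved. The work goes in short steps, Python scripts to look and compute and a tool call to move; the robot and the scene stay as the last step left them, time stands still between calls to the robot, and variables do not carry over. Pictures are saved under pics/ and viewed, and the job is handed in when it is done.

Besides the shell and the picture viewer there is one more tool, called after "Emit:" by a JSON object that holds its "op" and its "data", one argument or row to a line. drive_tool: Moves the arm, as the interface text tells. Its arguments: {"type":"object","properties":{"targets":{"type":"array","items":{"type":"array","items":{"type":"number"}}},"newtons":{"type":"number"}},"required":["targets"]}

```bash
ls; mkdir -p pics; python3 - <<'E'
from cell import robot
import cv2, numpy as np
for n in ("scene","top"):
    im=robot.get_image(n); cv2.imwrite(f"pics/{n}0.png",im[:,:,::-1])
    p=robot.camera_params(n); print(n,{k:np.round(v,4).tolist() if not isinstance(v,str) else v for k,v in p.items()})
print(robot.get_obs())
E
```

```text
pics
scene {'camera_matrix': [[382.9221, 0.0, 319.8335], [0.0, 382.9221, 197.4232], [0.0, 0.0, 1.0]], 'T': [[0.8627, -0.356, 0.3592, 0.7722], [0.5054, 0.5803, -0.6386, -0.3891], [0.0189, 0.7325, 0.6806, 0.6209], [0.0, 0.0, 0.0, 1.0]]}
top {'camera_matrix': [[389.6004, 0.0, 323.8494], [0.0, 389.6004, 193.6801], [0.0, 0.0, 1.0]], 'T': [[0.0233, 0.9973, -0.0699, 0.3948], [-0.9997, 0.0239, 0.0071, 0.1464], [0.0088, 0.0697, 0.9975, 1.0641], [0.0, 0.0, 0.0, 1.0]]}
{'t': 0.1, 'joint_pos': array([-7.93949712e+01,  5.25847739e+00,  7.05747414e+01,  2.55967614e-04,
        1.04265749e+02, -3.24852206e+00]), 'joint_vel': array([ 0.08194336, -0.13041283, -0.22439974,  0.03274692, -0.02944111,
       -0.09531354]), 'joint_torque': array([ 3.16976228e-03, -4.47859383e+01, -4.07568169e+01,  7.00763706e-02,
        2.84436950e-02, -1.04880562e-04]), 'eef_pos': array([ 0.14361793, -0.58229024,  0.22162561]), 'orientation': array([-93.39220266,  89.90103146, 100.46141103]), 'wrist_force': array([0.12544016, 0.01528548, 0.07710454]), 'wrist_torque': array([-0.03365106, -0.05145122, -0.03285015]), 'gripper_width': 1.0015633871791363}
```

View pics/scene0.png

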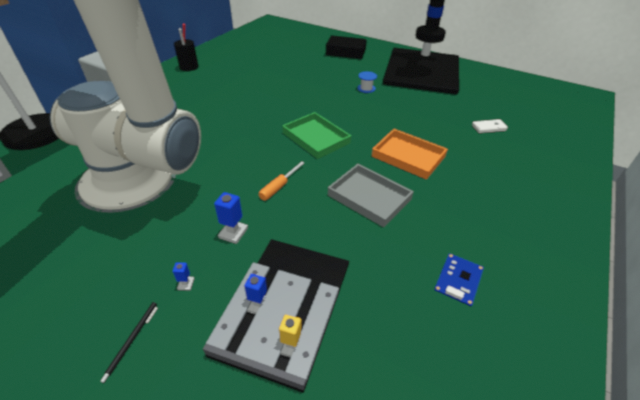

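View pics/top0.png

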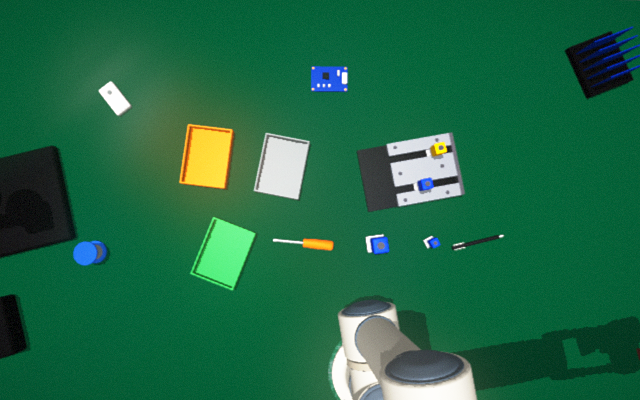

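Blue candidates are the one in the fixture slot (scene 256,288; top 426,184), a larger loose one (scene 229,210; top 377,244) and a small loose one (scene 181,273; top 432,242). The tray candidates are grey (scene 370,193), orange and green. I choose the blue stop in the slot and the grey tray, and will check both in a crop.

```bash
python3 - <<'E'
import cv2
a=cv2.imread("pics/top0.png"); 
cv2.imwrite("pics/c1.png",cv2.resize(a[120:220,345:475],None,fx=6,fy=6,interpolation=cv2.INTER_CUBIC))
cv2.imwrite("pics/c2.png",cv2.resize(a[120:210,240:325],None,fx=6,fy=6,interpolation=cv2.INTER_CUBIC))
b=cv2.imread("pics/scene0.png")
cv2.imwrite("pics/c3.png",cv2.resize(b[235:390,200:360],None,fx=3.8,fy=3.8,interpolation=cv2.INTER_CUBIC))
E
```

```text
(no output)
```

View pics/c1.png

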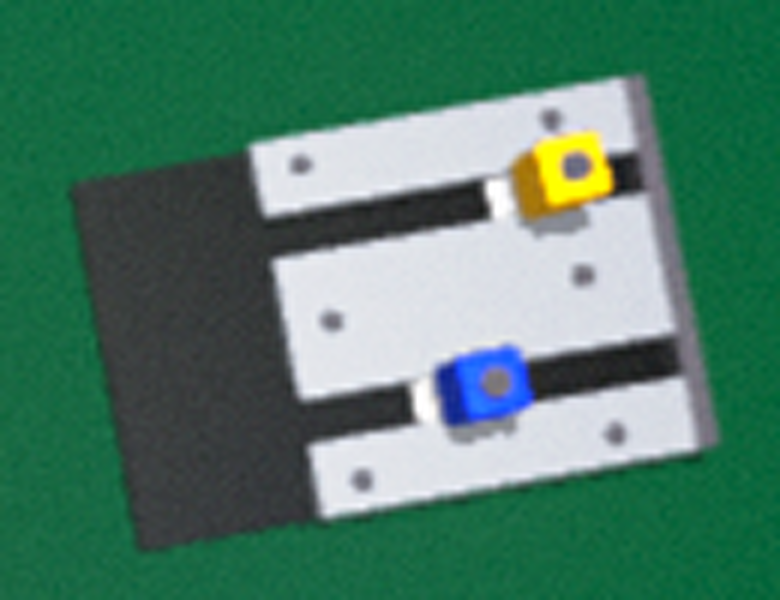

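View pics/c2.png

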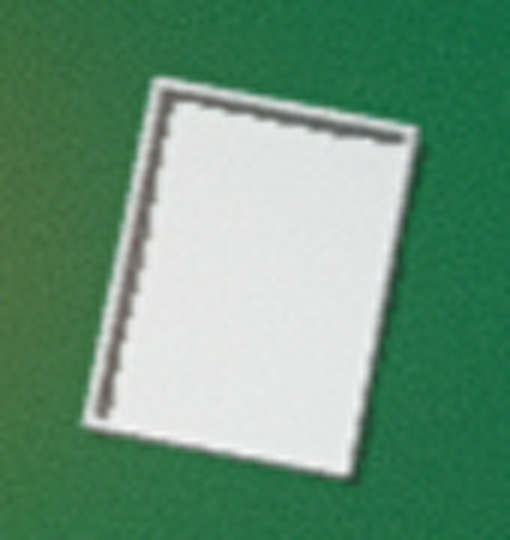

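View pics/c3.png

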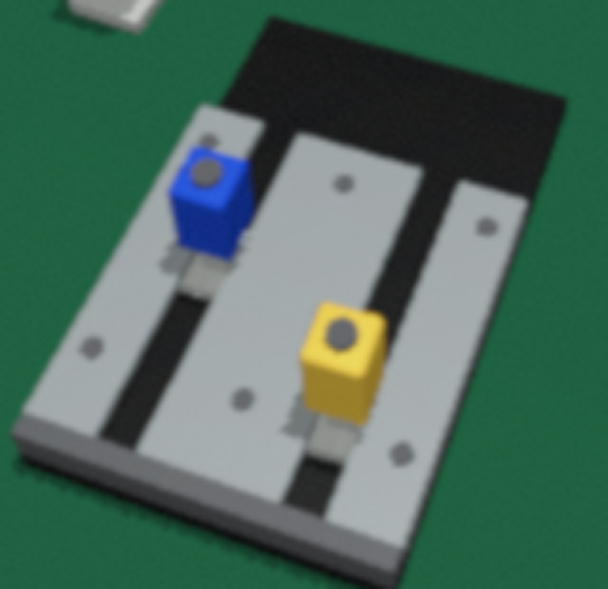

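```bash
cat > h.py <<'E'
import numpy as np
from cell import robot
from scipy.optimize import least_squares
P={n:robot.camera_params(n) for n in("scene","top")}
def proj(n,X):
    T=P[n]["T"];c=(np.atleast_2d(X)-T[:3,3])@T[:3,:3]
    c=c*[1,-1,-1];u=c@P[n]["camera_matrix"].T
    return u[:,:2]/u[:,2:]
def ray(n,px,z):
    T=P[n]["T"];K=P[n]["camera_matrix"]
    d=np.linalg.inv(K)@[px[0],px[1],1];d=T[:3,:3]@(d*[1,-1,-1])
    s=(z-T[2,3])/d[2];return T[:3,3]+s*d
def crop(p,ox,oy,f):return (np.asarray(p,float)+.5)/f-.5+[ox,oy]
def fit(obs,x0):
    def loc(p,L):
        c,s=np.cos(p[2]),np.sin(p[2]);L=np.atleast_2d(L)/1000.
        return np.c_[c*L[:,0]-s*L[:,1]+p[0],s*L[:,0]+c*L[:,1]+p[1],L[:,2]]
    f=lambda p:np.concatenate([(proj(n,loc(p,L))-px).ravel() for n,L,px in obs])
    r=least_squares(f,x0);return r.x,r.fun.reshape(-1,2),loc
E
python3 - <<'E'
from h import *
L=[(50,-85,30),(50,85,30),(-130,-85,30),(-130,85,30),(130,-85,12),(130,85,12)]
t=crop([(250,145),(320,520),(645,75),(718,445),(72,183),(137,550)],345,120,6)
s=crop([(528,197),(203,104),(400,548),(15,430),(566,98),(272,17)],200,235,3.8)
T=crop([(157,77),(418,127),(353,478),(85,425)],240,120,6)
for o in ([("top",L,t)],[("scene",L,s)],[("top",L,t),("scene",L,s)]):
    p,r,loc=fit(o,[.55,-.1,1.5]); print(p,np.degrees(p[2]),np.abs(r).max(), np.round(r,1).tolist())
print("origin->axis",)
for nm,a,b in(("blue",(497,381),(207,172)),("yel",(578,165),(342,334))):
    for n,q in(("top",crop(a,345,120,6)),("scene",crop(b,200,235,3.8))):
        X=ray(n,q,.086);d=X[:2]-p[:2];c,s_=np.cos(p[2]),np.sin(p[2])
        print(nm,n,X,"fix",c*d[0]+s_*d[1],-s_*d[0]+c*d[1])
# tray: image top-left = +x,+y world.
C=np.array([ray("top",q,.025) for q in T]);print(C,C.mean(0))
print([np.linalg.norm(C[i]-C[(i+1)%4]) for i in range(4)])
d=C[0]-C[3];print("long yaw",np.degrees(np.arctan2(d[1],d[0])))
print(proj("scene",C))
for px,h in(((381,241),.1),): pass
print("loose", ray("top",(377,244),.1),ray("top",(432,242),.05))
E
```

```text
[ 0.53264725 -0.09142213  1.76969632] 101.39612990429296 0.38423537014674025 [[0.0, -0.1], [0.2, -0.4], [-0.4, 0.2], [-0.0, 0.4], [-0.2, -0.1], [0.3, 0.1]]
[ 0.53558037 -0.08696062  1.78436566] 102.23662115996653 3.689462914416765 [[-0.2, -1.0], [0.0, -0.9], [0.0, 3.7], [0.4, -0.5], [0.4, -1.9], [-0.7, -1.7]]
[ 0.53478745 -0.08831421  1.7805585 ] 102.01848737031375 4.318850029902819 [[-1.4, -0.7], [-0.6, -1.1], [-2.0, -1.1], [-0.9, -1.0], [-1.5, -0.4], [-0.4, -0.3], [-0.9, -0.5], [-0.6, -0.7], [-1.3, 4.3], [-0.8, -0.4], [-0.0, -1.4], [-1.1, -1.5]]
origin->axis
blue top [ 0.49643528 -0.12165342  0.086     ] fix -0.024622464665516763 0.0444536435549452
blue scene [ 0.49850032 -0.11777306  0.086     ] fix -0.021257158859594245 0.04162587349685168
yel top [ 0.5892906  -0.15564109  0.086     ] fix -0.07720015157175171 -0.0392891687004648
yel scene [ 0.59167758 -0.15155942  0.086     ] fix -0.07370497799578547 -0.04247373971088668
[[0.62960051 0.29965367 0.025     ]
 [0.60979255 0.18169642 0.025     ]
 [0.45107693 0.20649798 0.025     ]
 [0.4718554  0.3263606  0.025     ]] [0.54058135 0.25355217 0.025     ]
[np.float64(0.11960881567916257), np.float64(0.1606417285130133), np.float64(0.12165028390004365), np.float64(0.15998992928665207)]
long yaw -9.609301186957385
[[411.1435751  191.44434238]
 [383.2081774  219.33500605]
 [325.23346642 187.44042414]
 [355.82799883 163.61978807]]
loose [0.34135501 0.00582237 0.1       ] [ 0.34699348 -0.14416012  0.05      ]
```

```bash
python3 - <<'E'
from h import *
L=[(50,-85,30),(50,85,30),(-130,-85,30),(-130,85,30),(130,-85,12),(130,85,12)]
t=crop([(250,145),(320,520),(645,75),(718,445),(72,183),(137,550)],345,120,6)
L2=[(50,-85,30),(50,85,30),(130,-85,12),(130,85,12),(50,52,30),(50,32,30),(50,-32,30),(50,-52,30)]
s=crop([(528,197),(203,104),(566,98),(272,17),(266,121),(299,132),(423,168),(459,181)],200,235,3.8)
for o in ([("top",L,t)],[("scene",L2,s)],[("top",L,t),("scene",L2,s)]):
    p,r,loc=fit(o,[.55,-.1,1.5]); print(p,np.degrees(p[2]),np.abs(r).max(), np.round(r,1).tolist())
    c,s_=np.cos(p[2]),np.sin(p[2])
    for nm,a,b in(("blue",(497,381),(207,172)),("yel",(578,165),(342,334))):
     for n,q in(("top",crop(a,345,120,6)),("scene",crop(b,200,235,3.8))):
        X=ray(n,q,.086);d=X[:2]-p[:2]
        print(nm,n,X,"fix",c*d[0]+s_*d[1],-s_*d[0]+c*d[1])
    for x in(-25,80,95): print(x,loc(p,(x,42,0)))
import cv2
b=cv2.imread("pics/scene0.png")
cv2.imwrite("pics/c4.png",cv2.resize(b[150:240,315:425],None,fx=6,fy=6,interpolation=cv2.INTER_CUBIC))
E
```

```text
[ 0.53264725 -0.09142213  1.76969632] 101.39612990429296 0.38423537014674025 [[0.0, -0.1], [0.2, -0.4], [-0.4, 0.2], [-0.0, 0.4], [-0.2, -0.1], [0.3, 0.1]]
blue top [ 0.49643528 -0.12165342  0.086     ] fix -0.022480101399978684 0.0414714661422968
blue scene [ 0.49850032 -0.11777306  0.086     ] fix -0.019084278960555624 0.038680416764600864
yel top [ 0.5892906  -0.15564109  0.086     ] fix -0.0741450744007364 -0.04283750330749479
yel scene [ 0.59167758 -0.15155942  0.086     ] fix -0.07061551629013489 -0.04598392196851866
-25 [[ 0.49641508 -0.12422807  0.        ]]
80 [[ 0.47566801 -0.0212982   0.        ]]
95 [[ 0.47270414 -0.00659393  0.        ]]
[ 0.53655803 -0.08949154  1.77613474] 101.76502447346692 0.8189261502679699 [[-0.3, 0.6], [-0.0, 0.0], [0.7, -0.5], [-0.4, -0.8], [-0.7, 0.2], [0.4, 0.2], [-0.2, 0.1], [0.6, -0.2]]
blue top [ 0.49643528 -0.12165342  0.086     ] fix -0.02330525483974262 0.04583761379320814
blue scene [ 0.49850032 -0.11777306  0.086     ] fix -0.01992747262157222 0.04302475866799498
yel top [ 0.5892906  -0.15564109  0.086     ] fix -0.07551197021362663 -0.
[... 311 characters left out ...]
4309442 [[-0.4, -1.0], [-0.4, -1.3], [-0.8, -0.6], [-0.6, -0.4], [-0.6, -1.1], [-0.2, -0.9], [-1.1, 0.9], [-0.5, -0.3], [0.3, -0.1], [-0.5, -1.0], [-1.3, -0.0], [-0.2, 0.0], [-0.9, 0.2], [-0.1, -0.1]]
blue top [ 0.49643528 -0.12165342  0.086     ] fix -0.02343541152015376 0.04400384576067217
blue scene [ 0.49850032 -0.11777306  0.086     ] fix -0.020032978220211245 0.04122085917998797
yel top [ 0.5892906  -0.15564109  0.086     ] fix -0.074900256951337 -0.04042743665052502
yel scene [ 0.59167758 -0.15155942  0.086     ] fix -0.07136324541482214 -0.0435654742916493
-25 [[ 0.49870606 -0.12279661  0.        ]]
80 [[ 0.4782032  -0.01981781  0.        ]]
95 [[ 0.47527422 -0.00510656  0.        ]]
```

View pics/c4.png

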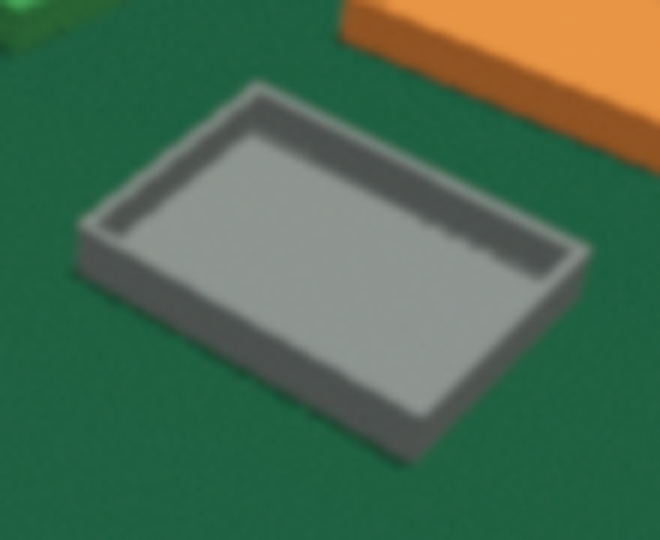

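```bash
python3 - <<'E'
from h import *
from scipy.spatial.transform import Rotation as R
o=robot.get_obs(); r=R.from_euler('xyz',o["orientation"],degrees=True); M=r.as_matrix()
print(M.round(3)); a=np.degrees(np.arctan2(M[1,1],M[0,1])); print("jaw yaw",a)
for t in (101.4,-78.6):
    print("turn z",(t-a+180)%360-180)
print((np.array([.4975,-.120,.045])-o["eef_pos"])*1000)
E
```

```text
[[-0.     0.239 -0.971]
 [ 0.002 -0.971 -0.239]
 [-1.    -0.002 -0.   ]]
jaw yaw -76.14638126254833
turn z 177.54638126254832
turn z -2.453618737451677
[ 353.88206822  462.29023888 -176.62560857]
```

Emit:
{"op": "drive_tool", "data": {
  "targets": [
    [27,36,0,0,0,0,1],
    [55,72,0,0,0,-0.5,1],
    [82,108,0,0,0,-1,1],
    [109,143,0,0,0,-1,1],
    [136,178,0,0,0,-1.5,1],
    [163,214,0,0,0,-1.5,1],
    [190,249,0,0,0,-2,1],
    [217,285,0,0,0,-2,1],
    [244,320,0,0,0,-2.5,1],
    [272,356,0,0,0,-2.5,1],
    [299,391,0,0,0,-2.5,1],
    [326,427,0,0,0,-2.5,1],
    [345,452,0,0,0,-2.5,1],
    [353.5,463,0,0,0,-2.5,1],
    [353.5,463,0,0,0,-2.5,1],
    [353.5,463,-40,0,0,-2.5,1],
    [353.5,463,-70,0,0,-2.5,1],
    [353.5,463,-80,0,0,-2.5,1],
    [353.5,463,-80,0,0,-2.5,1],
    [353.5,463,-80,0,0,-2.5,1]
  ],
  "newtons": 20
}}

```text
t: 2.1
eef_pos: [0.4974, -0.1205, 0.1443]
orientation: [146.4, 89.9, -22.3]
wrist_force: [-1.0, -0.1, -0.2]
gripper_width: 1.004
```

```bash
python3 - <<'E'
from h import *
import cv2
o=robot.get_obs();print(o["t"],o["eef_pos"],o["orientation"],o["joint_pos"].round(1))
for n in("scene","top"):
    im=robot.get_image(n)[:,:,::-1]; cv2.imwrite(f"pics/{n}1.png",im)
    print(proj(n,[o["eef_pos"],[.4975,-.12,.086]]))
s=cv2.imread("pics/scene1.png");cv2.imwrite("pics/c5.png",cv2.resize(s[160:390,150:400],None,fx=2.6,fy=2.6,interpolation=cv2.INTER_CUBIC))
E
```

```text
2.1 [ 0.4973668  -0.12047281  0.14426725] [146.38850011  89.88908912 -22.3210818 ] [-17.4  -8.6  92.   -0.   96.5  61.3]
[[248.77790976 258.84278001]
 [252.79522688 280.59786439]]
[[433.6352118  180.30876055]
 [426.76594775 182.64828152]]
```

View pics/c5.png

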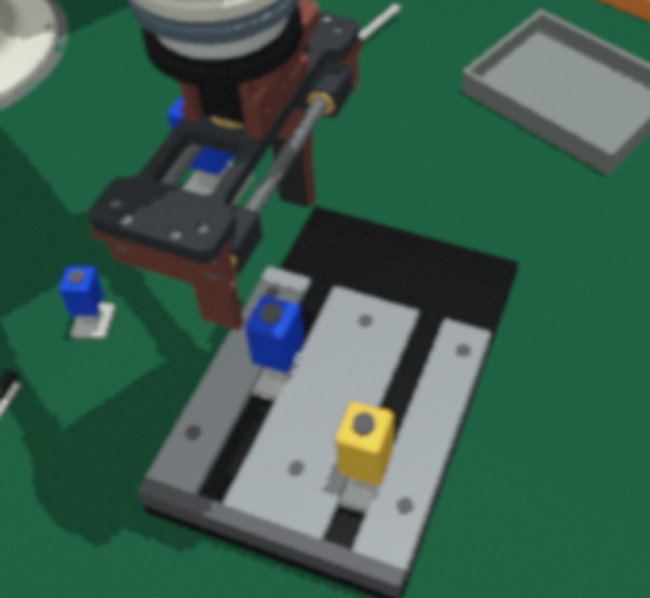

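View pics/top1.png

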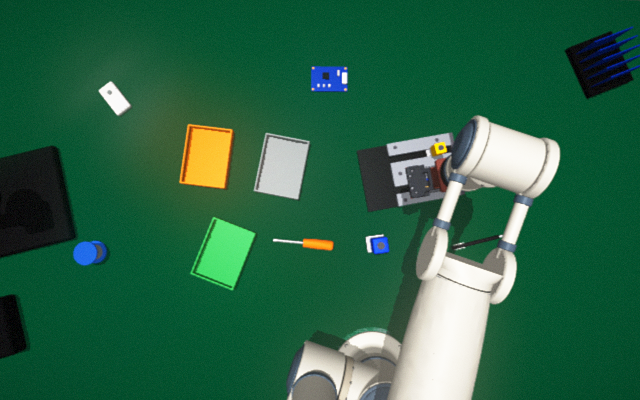

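Emit:
{"op": "drive_tool", "data": {
  "targets": [
    [0,0,-25,0,0,0,1],
    [0,0,-55,0,0,0,1],
    [0,0,-80,0,0,0,1],
    [0,0,-95,0,0,0,1],
    [0,0,-98,0,0,0,1],
    [0,0,-98,0,0,0,1],
    [0,0,-98,0,0,0,0.6],
    [0,0,-98,0,0,0,0.45]
  ]
}}

```text
t: 3.0
eef_pos: [0.4981, -0.1198, 0.0464]
orientation: [150.9, 89.8, -17.7]
wrist_force: [0.1, -0.3, 0.9]
gripper_width: 0.852
```

```bash
python3 - <<'E'
from h import *
import cv2
o=robot.get_obs();print(o["t"],o["eef_pos"],o["gripper_width"])
im=robot.get_image("scene")[:,:,::-1]; cv2.imwrite("pics/scene2.png",im)
cv2.imwrite("pics/c6.png",cv2.resize(im[200:360,180:340],None,fx=3.7,fy=3.7,interpolation=cv2.INTER_CUBIC))
E
```

```text
3.0 [ 0.49811489 -0.11984899  0.04636399] 0.8518546711086291
```

View pics/c6.png

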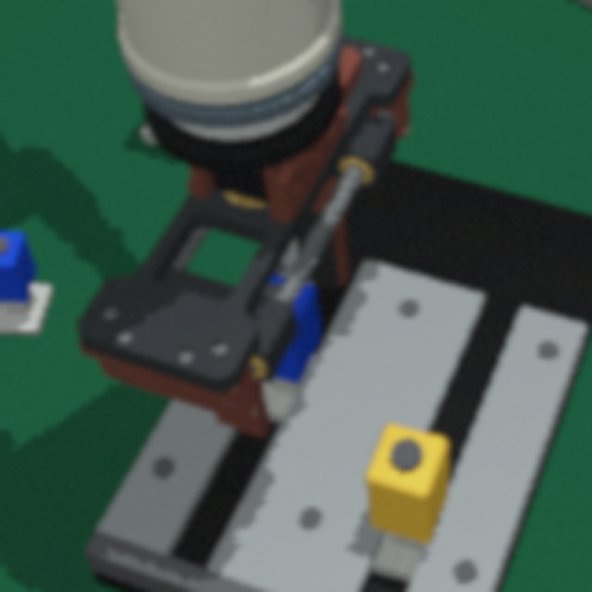

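The blue cap sits between the fingers (crop around 300,330) and the yellow stop is clear. Next I close the fingers.

Emit:
{"op": "drive_tool", "data": {
  "targets": [
    [0,0,0,0,0,0,0.4],
    [0,0,0,0,0,0,0.3],
    [0,0,0,0,0,0,0.2],
    [0,0,0,0,0,0,0.2],
    [0,0,0,0,0,0,0.2],
    [0,0,0,0,0,0,0.2],
    [0,0,0,0,0,0,0.2],
    [0,0,0,0,0,0,0.2],
    [0,0,0,0,0,0,0.2],
    [0,0,0,0,0,0,0.2]
  ],
  "newtons": 20
}}

```text
t: 4.05
eef_pos: [0.4972, -0.1196, 0.0446]
orientation: [-20.9, 90.0, 170.5]
wrist_force: [-0.1, -0.5, 0.6]
gripper_width: 0.314
```

Emit:
{"op": "drive_tool", "data": {
  "targets": [
    [-1,5,0,0,0,0,0.2],
    [-2,10,0,0,0,0,0.2],
    [-3,15,0,0,0,0,0.2],
    [-4,20,0,0,0,0,0.2],
    [-5,25,0,0,0,0,0.2],
    [-6,30,0,0,0,0,0.2],
    [-6,30,0,0,0,0,0.2]
  ]
}}

```text
t: 4.75
eef_pos: [0.491, -0.0887, 0.0446]
orientation: [-78.0, 90.0, 113.4]
wrist_force: [-0.9, 0.3, -0.6]
gripper_width: 0.319
```

Forces are small, so I keep sliding.

Emit:
{"op": "drive_tool", "data": {
  "targets": [
    [-2,8,0,0,0,0,0.2],
    [-3,16,0,0,0,0,0.2],
    [-5,24,0,0,0,0,0.2],
    [-6.5,32,0,0,0,0,0.2],
    [-8,40,0,0,0,0,0.2],
    [-9.5,48,0,0,0,0,0.2],
    [-11,56,0,0,0,0,0.2],
    [-13,64,0,0,0,0,0.2],
    [-14.5,72,0,0,0,0,0.2],
    [-16,80,0,0,0,0,0.2],
    [-17,84,0,0,0,0,0.2],
    [-17,84,0,0,0,0,0.2]
  ]
}}

```text
t: 5.95
eef_pos: [0.4741, -0.005, 0.0446]
orientation: [-176.6, 90.0, 14.8]
wrist_force: [-0.2, -0.8, -1.5]
gripper_width: 0.316
```

```bash
python3 - <<'E'
from h import *
import cv2
o=robot.get_obs();print(o["t"],o["eef_pos"],o["gripper_width"],o["wrist_force"])
im=robot.get_image("scene")[:,:,::-1]; cv2.imwrite("pics/scene3.png",im)
cv2.imwrite("pics/c7.png",cv2.resize(im[160:360,180:380],None,fx=2.95,fy=2.95,interpolation=cv2.INTER_CUBIC))
E
```

```text
5.95 [ 0.47408247 -0.0050027   0.04464825] 0.3161059866298038 [-0.17816081 -0.81213932 -1.52609234]
```

View pics/c7.png

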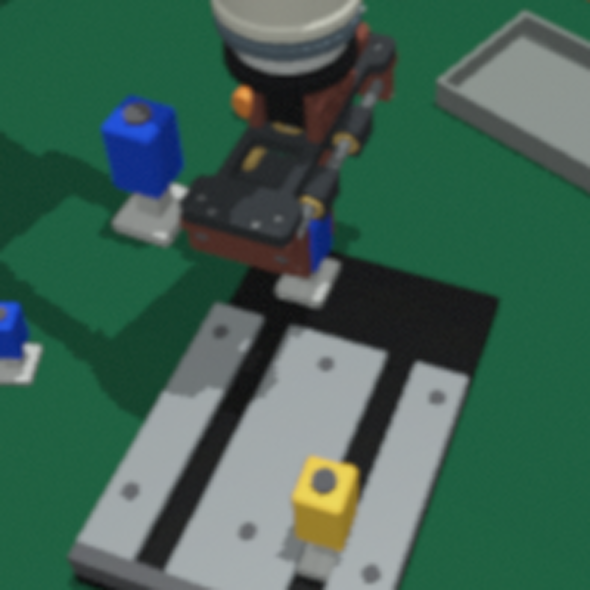

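The foot is fully clear of the lips on the bare floor (crop 307,283). I lift it and carry it over the tray.

Emit:
{"op": "drive_tool", "data": {
  "targets": [
    [0,0,10,0,0,0,0.2],
    [0,0,25,0,0,0,0.2],
    [0,0,45,0,0,0,0.2],
    [0,0,65,0,0,0,0.2],
    [0,0,78,0,0,0,0.2],
    [4,15,80,0,0,0,0.2],
    [11,40,80,0,0,0,0.2],
    [19,70,80,0,0,0,0.2],
    [27,100,80,0,0,0,0.2],
    [35,130,80,0,0,0,0.2],
    [43,160,80,0,0,0,0.2],
    [51,190,80,0,0,0,0.2],
    [59,220,80,0,0,0,0.2],
    [65,245,80,0,0,0,0.2],
    [68,257,80,0,0,0,0.2],
    [69,261,80,0,0,0,0.2],
    [69,261,80,0,0,0,0.2],
    [69,261,80,0,0,0,0.2],
    [69,261,80,0,0,0,0.2]
  ]
}}

```text
t: 7.9
eef_pos: [0.5432, 0.2544, 0.1249]
orientation: [123.9, 90.0, -44.8]
wrist_force: [-0.0, 0.4, -0.9]
gripper_width: 0.32
```

```bash
python3 - <<'E'
from h import *
import cv2
o=robot.get_obs();print(o["t"],o["eef_pos"],o["gripper_width"],o["wrist_force"])
im=robot.get_image("scene")[:,:,::-1]; cv2.imwrite("pics/scene4.png",im)
cv2.imwrite("pics/c8.png",cv2.resize(im[80:260,260:460],None,fx=2.95,fy=2.95,interpolation=cv2.INTER_CUBIC))
E
```

```text
7.9 [0.54322617 0.25439767 0.12486552] 0.3198817367094994 [-0.04764322  0.37194587 -0.93368432]
```

View pics/c8.png

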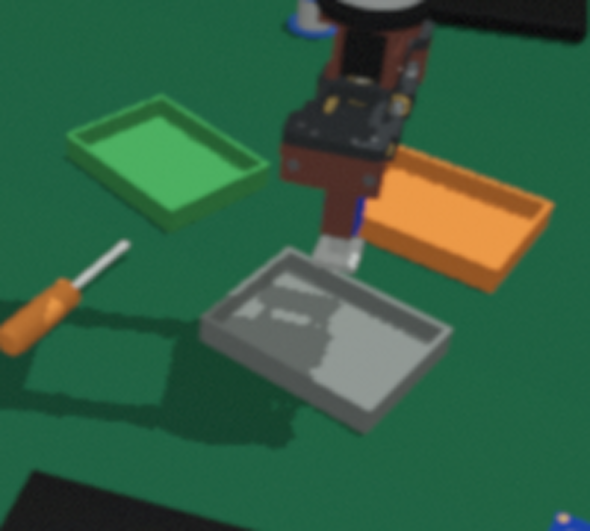

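The stop hangs upright above the tray. I lower it, finishing slowly.

Emit:
{"op": "drive_tool", "data": {
  "targets": [
    [0,0,-15,0,0,0,0.2],
    [0,0,-35,0,0,0,0.2],
    [0,0,-55,0,0,0,0.2],
    [0,0,-70,0,0,0,0.2],
    [0,0,-78,0,0,0,0.2],
    [0,0,-81,0,0,0,0.2],
    [0,0,-83,0,0,0,0.2],
    [0,0,-84,0,0,0,0.2],
    [0,0,-85,0,0,0,0.2],
    [0,0,-86,0,0,0,0.2],
    [0,0,-86,0,0,0,0.2],
    [0,0,-86,0,0,0,0.2]
  ]
}}

```text
t: 9.15
eef_pos: [0.5432, 0.2555, 0.0388]
orientation: [-165.6, 90.0, 25.8]
wrist_force: [-0.1, -0.8, -0.7]
gripper_width: 0.322
```

Emit:
{"op": "drive_tool", "data": {
  "targets": [
    [0,0,-0.5,0,0,0,0.2],
    [0,0,-1,0,0,0,0.2],
    [0,0,-1.5,0,0,0,0.2],
    [0,0,-2,0,0,0,0.2],
    [0,0,-2.2,0,0,0,0.2],
    [0,0,-2.2,0,0,0,0.2]
  ]
}}

```text
t: 9.75
eef_pos: [0.5432, 0.2554, 0.0366]
orientation: [-173.6, 90.0, 17.8]
wrist_force: [-0.5, -0.3, -0.7]
gripper_width: 0.318
```

```bash
python3 - <<'E'
from h import *
import cv2
o=robot.get_obs();print(o["t"],o["eef_pos"],o["gripper_width"],o["wrist_force"])
im=robot.get_image("scene")[:,:,::-1]; cv2.imwrite("pics/scene5.png",im)
cv2.imwrite("pics/c9.png",cv2.resize(im[130:240,310:430],None,fx=4.9,fy=4.9,interpolation=cv2.INTER_CUBIC))
E
```

```text
9.75 [0.54320025 0.25544139 0.03656964] 0.3179744326435447 [-0.45386466 -0.29735002 -0.68130226]
```

View pics/c9.png

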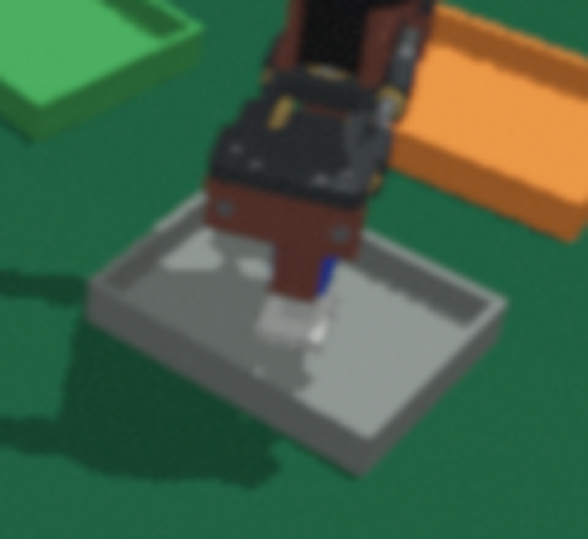

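No contact force shows yet, so I go down in small steps.

Emit:
{"op": "drive_tool", "data": {
  "targets": [
    [0,0,-0.5,0,0,0,0.2],
    [0,0,-0.8,0,0,0,0.2],
    [0,0,-0.8,0,0,0,0.2]
  ]
}}

```text
t: 10.1
eef_pos: [0.5432, 0.2554, 0.0366]
orientation: [-174.9, 90.0, 16.4]
wrist_force: [-3.8, -1.6, 5.2]
gripper_width: 0.32
```

Contact: the force rose to +5 N and the height did not change. Now I release.

Emit:
{"op": "drive_tool", "data": {
  "targets": [
    [0,0,0.5,0,0,0,0.3],
    [0,0,0.5,0,0,0,0.4],
    [0,0,0.5,0,0,0,0.5],
    [0,0,0.5,0,0,0,0.65],
    [0,0,0.5,0,0,0,0.75],
    [0,0,0.5,0,0,0,0.75],
    [0,0,0.5,0,0,0,0.75],
    [0,0,0.5,0,0,0,0.75]
  ]
}}

```text
t: 10.9
eef_pos: [0.5432, 0.2555, 0.0361]
orientation: [-31.4, 90.0, 159.9]
wrist_force: [-0.2, 0.2, 0.1]
gripper_width: 0.752
```

Emit:
{"op": "drive_tool", "data": {
  "targets": [
    [0,0,8,0,0,0,0.75],
    [0,0,20,0,0,0,0.75],
    [0,0,40,0,0,0,0.75],
    [0,0,70,0,0,0,0.75],
    [0,0,100,0,0,0,0.75],
    [0,0,130,0,0,0,0.75],
    [0,0,145,0,0,0,0.75],
    [0,-25,150,0,0,0,0.75],
    [0,-60,150,0,0,0,0.75],
    [0,-95,150,0,0,0,0.75],
    [0,-120,150,0,0,0,0.75],
    [0,-120,150,0,0,0,0.75],
    [0,-120,150,0,0,0,0.75]
  ]
}}

```text
t: 12.2
eef_pos: [0.5432, 0.1354, 0.1863]
orientation: [-114.6, 90.0, 76.7]
wrist_force: [-0.6, 0.6, 0.2]
gripper_width: 0.754
```

```bash
python3 - <<'E'
from h import *
import cv2
o=robot.get_obs();print(o["t"],o["eef_pos"],o["gripper_width"],o["wrist_force"])
im=robot.get_image("scene")[:,:,::-1]; cv2.imwrite("pics/scene6.png",im)
im2=robot.get_image("top")[:,:,::-1]; cv2.imwrite("pics/top6.png",im2)
cv2.imwrite("pics/c10.png",cv2.resize(im[130:240,310:430],None,fx=4.9,fy=4.9,interpolation=cv2.INTER_CUBIC))
E
```

```text
12.2 [0.54319392 0.13541236 0.18630422] 0.7544219782865497 [-0.6097444   0.59688149  0.18508489]
```

View pics/scene6.png

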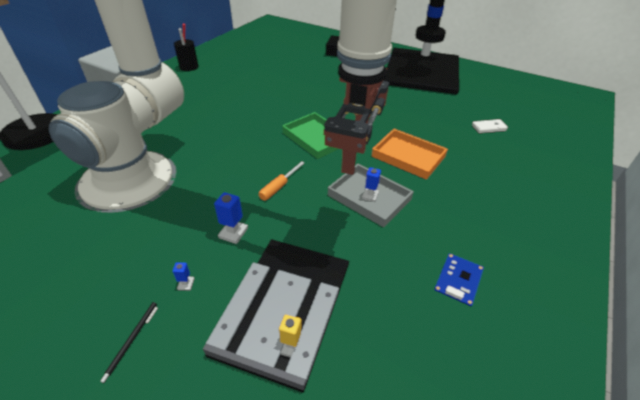

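View pics/top6.png

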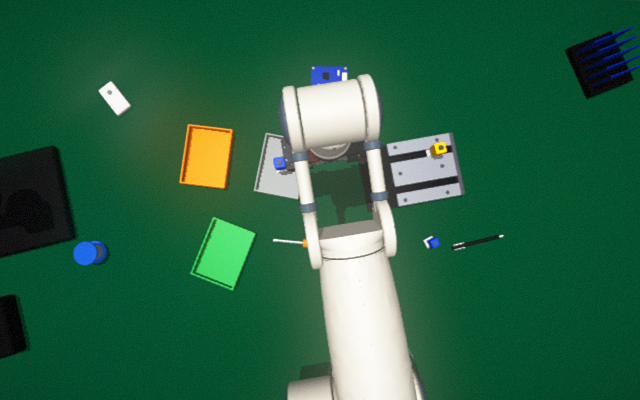

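View pics/c10.png

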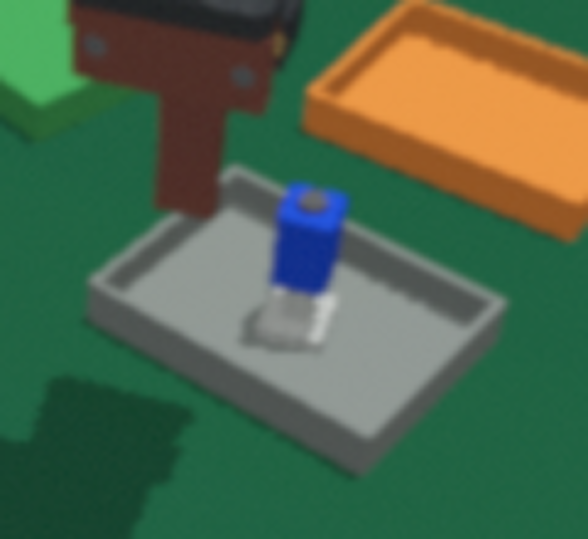

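The blue stop stands upright in the grey tray (scene 373,185). The yellow stop is still at (290,329), where it started, and the gripper is clear. I hand the job in.

```bash
python3 - <<'E'
from cell import robot
print(robot.close_job())
E
```

```text
the job is handed in; nothing more can be done
None
```

The blue-capped stop is out of the fixture and standing upright near the middle of the grey tray. I gripped it by the cap and slid it about 117 mm along its slot, past the lips to the open end. I lifted it there, carried it over, lowered it until the force showed contact (about 5 N), then released it. The job was handed in at about 12.3 s.

- **Last checks:** the final scene picture shows the stop upright on the tray floor. The yellow stop and the look-alikes I could see are where they started; the top view is partly hidden by the arm. The gripper is clear, and the highest force I read was about 5 N.
- **Disagreement:** the two cameras differed by about 2–5 mm, so I used averaged positions; the clearances covered that.

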